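# Pour two pastries into the red box under the low stand shelf

### The arm

A 6-joint arm with a two-finger parallel gripper is mounted at the origin on the work surface. World frame = base frame: x ahead of the robot, y to its left, z up, the work surface at z = 0. Lengths are in mm, angles in degrees, forces in N, time in s.
With the tool pointing down it reaches from about 300 to 850 mm from the base axis. Payload 4.2 kg.
Tool frame: the origin (TCP) lies between the finger pads; the fingertips stand 19 mm ahead of it and the grasp point (between the pads) is the TCP (env.tips_ahead is the distance from the TCP to the fingertips, in mm); z points along the fingers, y is the direction in which the jaws open and shut (so a half turn about z gives the same grasp; the last joint's range is limited). The gripper opens to 91 mm and grips with 3 to 60 N. Pads are 32 mm wide; open, the fingers measure 118 mm over their backs; the gripper's body (76 mm by 178 mm) begins 60 mm behind the grasp point.
Start: joints at [-70.588, 18.312, 89.639, -0, 72.044, -1.146], TCP at [201.915, -538.397, 232.976] pointing down, gripper open.
Joint ranges: [-177.97, 177.97], [-48.28, 115.42], [12.27, 149.76], [-77.06, 257.06], [2.81, 150.46], [-146.56, 146.56]. Speed limits (degrees/s): [147.25, 147.25, 180, 180, 180, 180].

### API

Orientations are given as [roll, pitch, yaw] about the fixed x, y, z axes, in that order (R = Rz(yaw) Ry(pitch) Rx(roll)).
In Python, from workcell import telemetry, viewer, job_done, env gives the robot as it stands. The module is installed in compiled form; this text tells all that it offers.
- The arm moves only by the shell command python3 -m jog 'ROWS' [FORCE]. ROWS is JSON, a list of rows, each a list of 3 entries, a list of its own where there are three numbers: the shift along the tool's x, y, z in cm, then the turn about the tool's z in degrees, then the opening, from 0 (shut) to 1 (fully open). A call has 1 to 10 rows; each row shifts and turns the pose as measured when the row begins, along the tool's axes as they then stand; what a row does not reach is not made up. A row lasts 1/8 s, in which the tool goes at most 62.5 mm and 10.7 degrees, less where a joint would pass 70% of its speed; a pose out of reach is approached as far as the arm can. A call is refused whole if a number of a shift passes 6.25 or a number of a turn 10.7, either way. A call with a gripper value outside its range is refused whole. The fingers move at their own pace and stop on an object; FORCE is the grip in N (left out, the last holds). Time passes only in rows, so rows that do not move let the fingers close. It gives the time, the measured TCP pose, the force and the opening at its end, in the units of the state.
- telemetry.state(): the state, without advancing time (a new reading comes with each control period).
- viewer.grab_frame(name): name is "scene" or "top"; returns a dict with "color" (384x512x3 uint8, red, green, blue), "K" (3x3 intrinsics, pixels), "rvec" (rotation vector, rad) and "tvec" (3), from world to camera coordinates, as OpenCV has them. Camera axes: x right, y down, z forward; pixel columns grow to the right and rows downward; lengths in mm; the calibration is good to about 2 mm. A picture is of the moment at which its call begins. There is no depth.
- job_done(): hands the job in, once; it reports no verdict.
The state is a dict: "time_s": time; "qpos": joint angles; "qvel": joint speeds; "effort": joint torques, N m; "ee_pos": TCP position; "ee_rot": TCP orientation; "force": force on the tool from outside, world axes, zero at the start; "torque": the same for the moment, N m; "gripper_width": finger opening in mm.
Only numpy, scipy, OpenCV 4.12 (cv2) and the standard library are available. Lean on these libraries where they do the work, as an engineer would, in place of code of your own. Each camera call takes 0.05 s, during which the arm holds its last target. There are 200 camera calls.

### The job

Pick up the steel ladle with the two round pastries in it, bring its pan in under the low wooden shelf and pour both pastries into the red box (not the blue one), without knocking the shelf. Then set the ladle down flat, right side up, on the table.

Things in the scene. Friction and masses are not known exactly. Their poses are not given: they have to be found in the camera images.
- ladle_grip (a point): Mid-height of the straight black handle (16 mm wide, 22 tall) of a loose 160 g steel ladle, 35 mm above its flat underside; x to the pan, y to the pouring lip, z up. Handle: 55 mm back, 95 mm ahead. Pan 100x96 mm, centre 145 mm ahead; 38 mm walls on 3 sides; floor ramps up 14 deg to the open lip, 48 mm to +y, 21 mm below grip. Rolled 40 deg about the handle, lip down, it pours.
- pastry_a: Round cream-coloured pastry in a hard capsule, a ball of 40 mm diameter, 40 g, lying in the ladle's pan, in its far half; origin at its centre.
- pastry_b: The second such pastry, in the near half of the pan (next to the handle); origin at its centre.
- red_box: Open red box fixed to the table under the shelf, beside a like blue box 190 mm to its left or right (varies); 140 mm (x) by 150 mm (y), 50 mm tall, walls and floor 4 mm; origin at the centre of its underside; x away from the robot along the shelf's depth, y along the shelf. Its centre lies 5 mm beyond the shelf's in x.
- shelf: Low pine shelf on four posts, fixed; origin on the table below the board's middle; x away from the robot, y along its length. Board 130 mm deep (x), 520 mm long (y), underside 170 mm above the table, 18 mm thick; wrapped cakes up to 62 mm high on top, 30 mm or more behind the near edge. Posts 20 mm square at the corners, else open all round.
Not all that is in view belongs to the job. There is more than one size of the red_box; the one meant has the size given above.

How it is judged (in metres and radians):
On the way, in this order (a step that is already met when the one before it is completed fails the run):
1. the ladle, off the table and with both pastries in it, has the centre of its pan in under the shelf (height (world z) of ladle_grip above 0.06 m and distance between ladle_grip and pastry_a below 0.21 m and distance between ladle_grip and pastry_b below 0.21 m and height (world z) of pastry_a between 0.055 and 0.16 m and height (world z) of pastry_b between 0.055 and 0.16 m and x of pastry_b in the frame of shelf above -0.095 m and x of pastry_a in the frame of shelf between -0.05 and 0.12 m and y of pastry_a in the frame of shelf between -0.25 and 0.25 m), for 0.1 s.
2. both pastries are in the red box (x of pastry_a in the frame of red_box between -0.07 and 0.07 m and y of pastry_a in the frame of red_box between -0.075 and 0.075 m and height (world z) of each of pastry_a, pastry_b below 0.045 m and x of pastry_b in the frame of red_box between -0.07 and 0.07 m and y of pastry_b in the frame of red_box between -0.075 and 0.075 m), for 0.2 s.
At the end, for the whole second after the job is handed in: Both pastries lie inside the red box (centres within its outline and below 45 mm), and the ladle stands right side up on the table, within 10 degrees of level, its grip point 25 to 45 mm above the table (all of step 2 and height (world z) of ladle_grip between 0.025 and 0.045 m and angle between ladle_grip's own z axis and vertical below 0.17 rad); the robot touches nothing.
It fails at once if the shelf is knocked (a push of more than 12 N) (contact force between shelf and anything else above 12 N).
It also fails if it takes over 64 s, if anything falls off the work surface, if the arm or the gripper's body presses on something with over 40 N, if the wrist force passes 120 N, or if a joint passes its speed limit or range.

## Working session

There is one attempt and no reset: what is moved stays moved. The work goes in short steps, Python scripts to look and compute and a shell command to move; the robot and the scene stay as the last step left them, time stands still between calls to the robot, and variables do not carry over. Pictures are saved under pics/ and viewed, about 8 in all and at most 12, crops included, and the job is handed in when it is done.

```bash
mkdir -p pics; cat > h.py <<'E'
import numpy as np, cv2
from workcell import telemetry, viewer, job_done, env
def grab(n,save=None):
    f=viewer.grab_frame(n)
    if save: cv2.imwrite('pics/'+save,f['color'][...,::-1])
    return f
def ray(f,u,v):
    R,_=cv2.Rodrigues(np.array(f['rvec'],float)); t=np.array(f['tvec'],float).ravel()
    d=R.T@np.linalg.inv(np.array(f['K']))@np.array([u,v,1.]); return -R.T@t,d/np.linalg.norm(d)
def plane(f,u,v,z):
    o,d=ray(f,u,v); return o+d*(z-o[2])/d[2]
def tri(f,p,g,q):
    o,d=ray(f,*p);a,b=ray(g,*q)
    s=np.linalg.lstsq(np.stack([d,-b],1),a-o,rcond=None)[0]
    P=o+d*s[0];Q=a+b*s[1]; return (P+Q)/2,np.linalg.norm(P-Q)
def proj(f,P):
    return cv2.projectPoints(np.array(P,float).reshape(-1,3),np.array(f['rvec'],float),np.array(f['tvec'],float),np.array(f['K'],float),None)[0].reshape(-1,2)
E
python3 - <<'E'
from h import *
import pickle
d={n:grab(n) for n in('scene','top')}
pickle.dump(d,open('f0.pkl','wb'))
a=np.hstack([cv2.resize(d[n]['color'],(512,384)) for n in d])
for n in d: cv2.imwrite(f'pics/{n}0.png',cv2.resize(d[n]['color'],(800,600),interpolation=cv2.INTER_CUBIC)[...,::-1]); print(n,d[n]['K'],ray(d[n],256,192))
print(telemetry.state())
E
```

```text
scene [[464.7887078    0.         252.07777834]
 [  0.         464.7887078  189.98018806]
 [  0.           0.           1.        ]] (array([1093.72707136, -481.22942647,  846.23882803]), array([-0.4907998 ,  0.40371988, -0.77209185]))
top [[456.02199898   0.         250.39267791]
 [  0.         456.02199898 194.04409223]
 [  0.           0.           1.        ]] (array([ 522.28543177,  -68.20599415, 1000.33262678]), array([ 0.04714253, -0.03566809, -0.99825116]))
{'time_s': 0.1, 'qpos': array([-7.05869430e+01,  1.83483391e+01,  8.96991361e+01, -1.83496190e-03,
        7.20454145e+01, -1.14806041e+00]), 'qvel': array([ 0.02627908, -0.07452409, -0.27901504, -0.09583864,  0.08799575,
        0.05711731]), 'effort': array([ 7.45602647e-04, -4.13331306e+01, -2.32509220e+01,  7.28800753e-02,
        4.21583815e-02, -4.26188262e-05]), 'ee_pos': array([ 201.77314985, -537.97908866,  232.20262057]), 'ee_rot': array([-1.79907094e+02, -1.16815320e-04,  2.05616844e+01]), 'force': array([-0.04143993,  0.14928743,  0.37595782]), 'torque': array([-0.01301259, -0.0109951 , -0.0154411 ]), 'gripper_width': 91.22917951310836}
```

View pics/scene0.png

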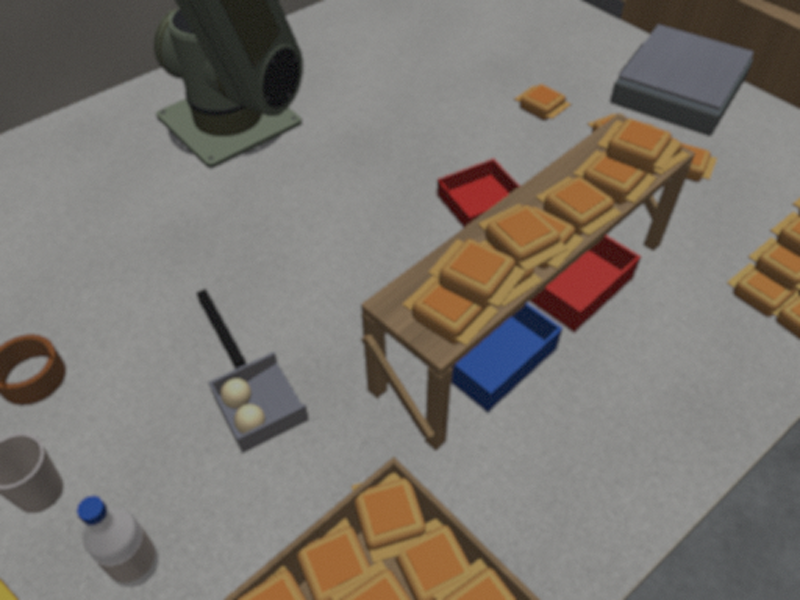

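View pics/top0.png

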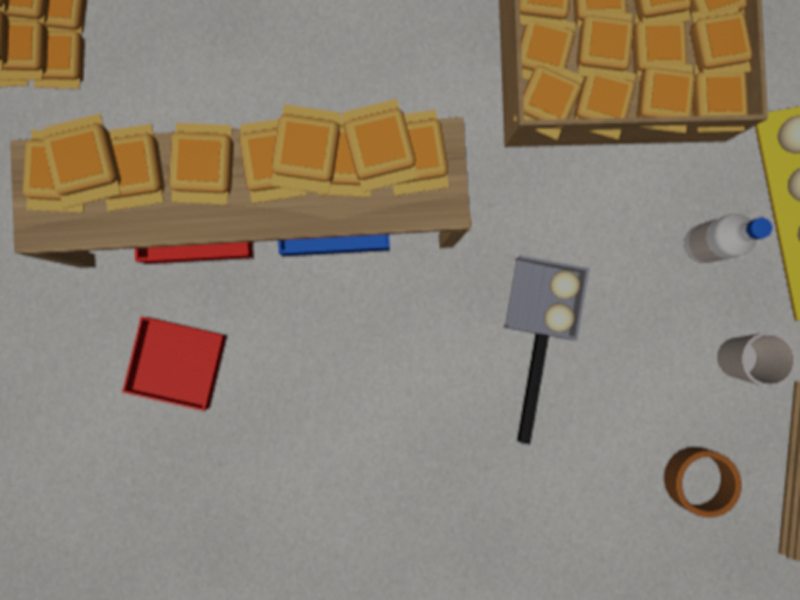

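Scene picture (800 px): ladle at left, with the handle from (203,295) to (240,362) and both pastries in the pan. The shelf stands over a red box (587,280) and a blue box (505,352). A loose red decoy box sits at (480,195), in front of the shelf.
Top picture: handle from (524,442) to (543,335), pan lip to the left (+y), red box under the shelf at the left and blue to its right.

```bash
python3 - <<'E'
from h import *
import pickle
d=pickle.load(open('f0.pkl','rb')); S,T=d['scene'],d['top']; k=512/800
def comps(m,n=4,amin=60):
    N,l,st,c=cv2.connectedComponentsWithStats(m.astype(np.uint8))
    for i in sorted(range(1,N),key=lambda i:-st[i,4])[:n]:
        if st[i,4]>amin: yield st[i],c[i],(l==i).astype(np.uint8)
res={}
for n,f,roi in(('scene',S,(110,170,180,290)),('top',T,(320,200,385,300))):
    hsv=cv2.cvtColor(f['color'],cv2.COLOR_RGB2HSV); h,s,v=hsv[...,0],hsv[...,1],hsv[...,2]
    m=(v<48); r=np.zeros_like(m); r[roi[1]:roi[3],roi[0]:roi[2]]=1
    for st,c,q in comps(m&r,1):
        b=cv2.boxPoints(cv2.minAreaRect(cv2.findContours(q,0,1)[0][0])); print(n,'handle',st,c,b.round(1).tolist()); 
    m=(s>40)&(v>120)&(h>15)&(h<35)
    roi2=(130,235,175,280) if n=='scene' else (345,165,380,215)
    r[:]=0; r[roi2[1]:roi2[3],roi2[0]:roi2[2]]=1
    for st,c,q in comps(m&r,2,30): print(n,'ball',st,c)
    for nm,mm in(('red',((h<8)|(h>172))&(s>150)&(v>60)),('blue',(h>105)&(h<125)&(s>130)&(v>60))):
        for st,c,q in comps(mm,3,100):
            ap=cv2.approxPolyDP(cv2.convexHull(cv2.findContours(q,0,1)[0][0]),3,True)[:,0]
            print(n,nm,st,c.round(1),ap.tolist())
# shelf board top corners (top view, z=188) eyeballed
for p in((12,142),(14,250),(470,228),(462,118)): print('board',p,plane(T,p[0]*k,p[1]*k,188 if p[1]<200 else 188).round(0))
for p in((362,305),(440,362),(692,158),(620,118)): print('boardS',p,plane(S,p[0]*k,p[1]*k,188).round(0))
E
```

```text
scene handle [127 187  29  48 300] [141.14       210.63333333] [[125.80000305175781, 188.1999969482422], [131.0, 185.39999389648438], [156.10000610351562, 231.89999389648438], [150.89999389648438, 234.6999969482422]]
scene ball [151 259  18  15 159] [159.02515723 266.98742138]
scene ball [142 242  18  15 154] [150.33116883 250.00649351]
scene red [ 341  152   68   59 1918] [375.5 180.6] [[408, 164], [403, 176], [367, 210], [341, 192], [386, 152]]
scene red [281 103  50  40 967] [304.  121.1] [[330, 119], [298, 142], [281, 116], [315, 103]]
scene blue [ 291  196   68   57 1624] [322.7 226. ] [[358, 210], [315, 252], [291, 235], [336, 196]]
scene blue [ 50 318  17  17 202] [ 57.9 325.9] [[61, 318], [66, 325], [56, 334], [50, 325]]
top handle [332 214  18  69 517] [340.53384913 248.10251451] [[331.0, 281.5], [342.6000061035156, 213.3000030517578], [350.1000061035156, 214.5], [338.5, 282.79998779296875]]
top ball [349 195  18  17 162] [357.37037037 202.72222222]
top ball [352 174  19  17 159] [360.83647799 181.74842767]
top red [  79  203   64   59 2553] [111.9 232.4] [[91, 203], [142, 215], [131, 261], [79, 250]]
top red [ 87 155  73  13 704] [124.5 161. ] [[159, 155], [159, 164], [87, 166], [87, 159]]
top blue [178 150  71  13 652] [213.4 156.3] [[248, 151], [247, 159], [180, 162], [178, 157], [189, 153]]
top blue [478 140  16  12 156] [485.7 145.7] [[490, 140], [492, 149], [481, 151], [479, 143]]
board (12, 142) [731. 348. 188.]
board (14, 250) [608. 340. 188.]
board (470, 228) [ 645. -176.  188.]
board (462, 118) [ 773. -165.  188.]
boardS (362, 305) [ 652. -176.  188.]
boardS (440, 362) [ 771. -160.  188.]
boardS (692, 158) [742. 336. 188.]
boardS (620, 118) [619. 332. 188.]
```

```bash
python3 - <<'E'
from h import *
import pickle
d=pickle.load(open('f0.pkl','rb')); S,T=d['scene'],d['top']
m=lambda a,b:((a[0]+b[0])/2,(a[1]+b[1])/2)
hb=((m((125.8,188.2),(131,185.4))),m((331,281.5),(338.5,282.8)))
hf=((m((156.1,231.9),(150.9,234.7))),m((342.6,213.3),(350.1,214.5)))
for n,(a,b) in(('back',hb),('front',hf)): print(n,tri(S,a,T,b),plane(T,*b,46))
print('a/far',tri(S,(159,267),T,(360.8,181.7))); print('b/near',tri(S,(150.3,250),T,(357.4,202.7)))
for p,z in(((367,210.5),0),((403,176),0),((408,164),50),((408,164),45)): print('redS',p,z,plane(S,*p,z).round(0))
for p,z in(((87,166.5),0),((159.5,164.5),0),((87,166.5),50),((159.5,164.5),50)): print('redT',p,z,plane(T,*p,z).round(0))
for p,z in(((315,252.5),0),((358,210),50)): print('blueS',p,z,plane(S,*p,z).round(0))
for p,z in(((180,162.5),0),((248,160),0)): print('blueT',p,z,plane(T,*p,z).round(0))
hsv=cv2.cvtColor(S['color'],cv2.COLOR_RGB2HSV)
cv2.imwrite('pics/crop.png',cv2.resize(S['color'][140:260,270:430],None,fx=5,fy=5,interpolation=2)[...,::-1])
E
```

```text
back (array([ 381.57686213, -271.53695861,   40.51048081]), np.float64(0.02916714247635027)) [ 382.38971972 -270.36145436   46.        ]
front (array([ 525.32645666, -295.27666379,   36.53093572]), np.float64(0.31979718121756057)) [ 525.21103237 -293.18257911   46.        ]
a/far (array([ 595.36184254, -328.32636034,   25.56848935]), np.float64(0.5474390634906242))
b/near (array([ 550.02359564, -320.82209931,   27.04523045]), np.float64(0.9770032269755154))
redS (367, 210.5) 0 [761. 119.   0.]
redS (403, 176) 0 [747. 264.   0.]
redS (408, 164) 50 [751. 258.  50.]
redS (408, 164) 45 [749. 263.  45.]
redT (87, 166.5) 0 [618. 266.   0.]
redT (159.5, 164.5) 0 [625. 109.   0.]
redT (87, 166.5) 50 [613. 249.  50.]
redT (159.5, 164.5) 50 [620. 100.  50.]
blueS (315, 252.5) 0 [764. -50.   0.]
blueS (358, 210) 50 [767.  69.  50.]
blueT (180, 162.5) 0 [631.  64.   0.]
blueT (248, 160) 0 [640. -85.   0.]
```

View pics/crop.png

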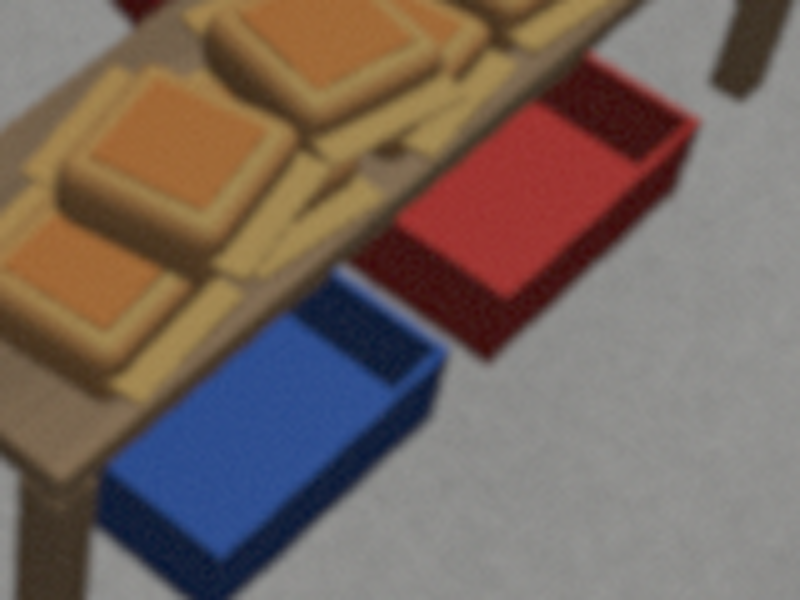

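Crop: the red box under the shelf has its far rim corner at (690,120) and bottom corner at (490,360), with blue beside it towards −y. The top and scene rays agree on these positions:

| Item | Position (mm) | Yaw |
|---|---|---|
| red_box | about (690,188) | about 4.2° |
| shelf | about (692,85) | about 4.2° |
| ladle_grip | about (434,-279) | -9.1° |

A measured grip on the ladle puts the TCP at z=35. Next I align the tool.

```bash
cat >> h.py <<'E'
def go(x,y,z,yaw):
    s=telemetry.state(); p=s['ee_pos']; w=s['ee_rot'][2]; c,n=np.cos(np.radians(w)),np.sin(np.radians(w))
    d=np.array([x,y,z])-p
    print('t',round(s['time_s'],2),'p',p.round(1),'rot',s['ee_rot'].round(2),'F',s['force'].round(1),'w',round(s['gripper_width'],1))
    print('need cm',(np.array([c*d[0]+n*d[1],n*d[0]-c*d[1],-d[2]])/10).round(2),'turn',round((w-yaw+180)%360-180,1))
E
python3 -m jog '[[[0,0,0],10,1],[[0,0,0],10,1],[[0,0,0],9.7,1],[[0,0,0],0,1]]' 60; python3 -c "
from h import *
go(434,-279,120,-9.1)"
```

```text
time_s: 0.6
ee_pos: [201.4, -536.9, 230.1]
ee_rot: [-179.7, 0.2, -10.0]
force: [0.5, 0.5, -0.6]
gripper_width: 91.1
t 0.6 p [ 201.4 -536.9  230.1] rot [-1.7969e+02  1.7000e-01 -9.9900e+00] F [ 0.5  0.5 -0.6] w 91.1
need cm [ 18.44 -29.43  11.01] turn -0.9
```

```bash
python3 -m jog '[[[3.5,-5.9,0],0,1],[[3.5,-5.1,0],0,1],[[3.5,-5.1,0.5],0,1]]'; python3 -c "
from h import *
go(434,-279,120,-9.1);print(telemetry.state()['qvel'].round(1))"; python3 -m jog '[[[3.5,-5.1,0.5],0,1]]';  python3 -m jog '[[[0,0,0],0,1]]';python3 -c "
from h import *
go(434,-279,120,-9.1)"
```

```text
time_s: 0.98
ee_pos: [328.8, -401.4, 224.7]
ee_rot: [-179.7, 0.1, -9.9]
force: [1.1, -0.8, -0.4]
gripper_width: 91.3
t 0.97 p [ 328.8 -401.4  224.7] rot [-1.7974e+02  1.5000e-01 -9.9200e+00] F [ 1.1 -0.8 -0.4] w 91.3
need cm [  8.25 -13.87  10.47] turn -0.8
[53.8 -5.6 14.5  0.7 -8.8 52.1]
time_s: 1.1
ee_pos: [372.4, -356.4, 219.8]
ee_rot: [-179.7, 0.1, -9.8]
force: [1.1, -0.0, 0.7]
gripper_width: 91.3
time_s: 1.23
ee_pos: [374.4, -353.4, 219.3]
ee_rot: [-179.7, 0.2, -9.3]
force: [-0.2, -0.1, 0.6]
gripper_width: 91.2
t 1.23 p [ 374.4 -353.4  219.3] rot [-1.7966e+02  1.6000e-01 -9.2600e+00] F [-0.2 -0.1  0.6] w 91.2
need cm [ 4.69 -8.3   9.93] turn -0.2
```

```bash
python3 -m jog '[[[2.3,-4.1,3],0,1],[[2.3,-4.1,3],0,1],[[0,0,2],0,1],[[0,0,0],0,1]]'; python3 -c "
from h import *
go(434,-279,35,-9.1)
f=grab('top');g=grab('scene')
a=cv2.resize(f['color'][140:300,260:420],(400,400));b=cv2.resize(g['color'][150:310,80:240],(400,400))
cv2.imwrite('pics/pre.png',np.hstack([a,b])[...,::-1])"
```

```text
time_s: 1.72
ee_pos: [433.7, -280.6, 138.2]
ee_rot: [-179.9, 0.1, -8.8]
force: [-0.2, -0.3, 0.4]
gripper_width: 91.0
t 1.73 p [ 433.7 -280.6  138.2] rot [-1.7988e+02  8.0000e-02 -8.8100e+00] F [-0.2 -0.3  0.4] w 91.0
need cm [-0.   -0.17 10.32] turn 0.3
```

View pics/pre.png

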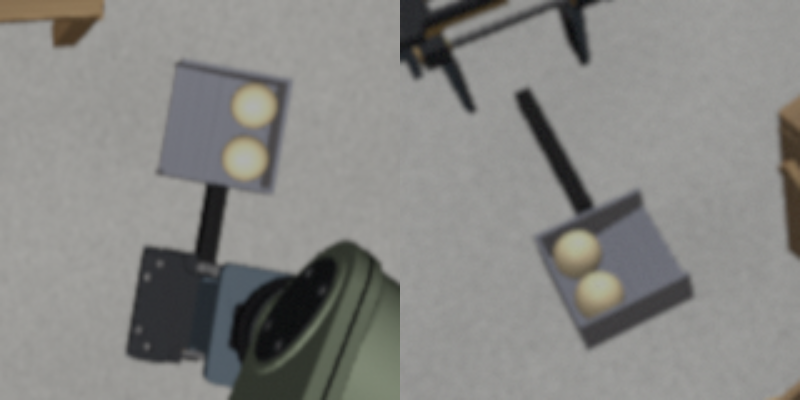

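The gripper sits over the handle (left view, about (205,255)), pastries against the wall opposite the lip. I go down and close.

```bash
python3 -m jog '[[[0,-0.15,4],0.3,1],[[0,0,4],0,1],[[0,0,2],0,1],[[0,0,0],0,1]]'; python3 -m jog '[[[0,0,0],0,0],[[0,0,0],0,0],[[0,0,0],0,0],[[0,0,0],0,0],[[0,0,-0.1],0,0]]' 60; python3 -c "
from h import *
go(434,-279,100,-9.1)"
```

```text
time_s: 2.33
ee_pos: [437.9, -286.9, 43.3]
ee_rot: [179.7, -0.8, -9.4]
force: [-0.4, 0.7, -0.1]
gripper_width: 90.9
time_s: 2.95
ee_pos: [440.0, -289.4, 48.8]
ee_rot: [179.5, -1.3, -9.4]
force: [-0.1, 1.2, -0.1]
gripper_width: 44.2
t 2.95 p [ 440.  -289.4   48.8] rot [179.45  -1.28  -9.42] F [-0.1  1.2 -0.1] w 44.2
need cm [-0.76 -0.93 -5.12] turn -0.3
```

```bash
python3 -m jog '[[[-0.7,-0.95,0.7],0,0.7],[[-0.1,-0.1,0.6],0,0.7],[[-0.05,-0.05,0.1],0,0.7]]' 60; python3 -c "
from h import *
go(434,-279,35,-9.1);print(telemetry.state()['qvel'].round(2))"; python3 -m jog '[[[0,0,0.1],0,0.7]]' ; python3 -m jog '[[[0,0,0],0,0.7]]'; python3 -c "
from h import *
go(434,-279,35,-9.1);print(telemetry.state()['qvel'].round(2))"
```

```text
time_s: 3.32
ee_pos: [432.8, -276.0, 33.4]
ee_rot: [179.5, -1.2, -9.4]
force: [0.2, -0.7, -0.3]
gripper_width: 63.8
t 3.33 p [ 432.8 -276.    33.4] rot [179.48  -1.23  -9.4 ] F [ 0.2 -0.7 -0.3] w 63.8
need cm [ 0.17  0.28 -0.16] turn -0.3
[ 0.43  0.21  1.81  0.09 -1.5   0.39]
time_s: 3.45
ee_pos: [432.8, -275.9, 32.1]
ee_rot: [179.5, -1.2, -9.4]
force: [-0.0, -0.5, -1.3]
gripper_width: 63.6
time_s: 3.58
ee_pos: [432.9, -275.9, 32.0]
ee_rot: [179.5, -1.2, -9.4]
force: [0.3, 1.0, -0.6]
gripper_width: 63.9
t 3.58 p [ 432.9 -275.9   32. ] rot [179.49  -1.21  -9.39] F [ 0.3  1.  -0.6] w 63.9
need cm [ 0.16  0.28 -0.3 ] turn -0.3
[-0.01  0.01 -0.06 -0.06 -0.12 -0.04]
```

```bash
python3 -m jog '[[[0.15,0.28,-0.3],0,0.5],[[0,0,0],0,0.3]]' 60; python3 -m jog '[[[0,0,0],0,0],[[0,0,0],0,0],[[0,0,0],0,0],[[0,0,0],0,0]]'; python3 -c "
from h import *
go(434,-279,35,-9.1)"
```

```text
time_s: 3.82
ee_pos: [434.3, -279.5, 35.5]
ee_rot: [179.5, -1.3, -9.4]
force: [0.4, -0.7, 1.1]
gripper_width: 46.3
time_s: 4.32
ee_pos: [434.3, -279.5, 35.8]
ee_rot: [179.5, -1.3, -9.4]
force: [-0.3, 1.2, 0.6]
gripper_width: 15.7
t 4.33 p [ 434.3 -279.5   35.8] rot [179.47  -1.27  -9.42] F [-0.3  1.2  0.6] w 15.7
need cm [-0.04 -0.05  0.08] turn -0.3
```

```bash
python3 -m jog '[[[0,0,-0.4],0,0],[[0,0,-0.8],0,0],[[0,0,-1],0,0],[[0,0,-1],0,0],[[0,0,-1],0,0],[[0,0,-1],0,0],[[0,0,-0.8],0,0],[[0,0,-0.4],0,0],[[0,0,0],0,0]]'; python3 -c "
from h import *
go(434,-279,98,-9.1)
f=grab('top');g=grab('scene')
a=cv2.resize(f['color'][140:300,260:420],(400,400));b=cv2.resize(g['color'][150:310,80:240],(400,400))
cv2.imwrite('pics/lift.png',np.hstack([a,b])[...,::-1])"
```

```text
time_s: 5.45
ee_pos: [431.8, -278.1, 104.1]
ee_rot: [179.5, -1.1, -9.4]
force: [0.3, -0.1, -1.6]
gripper_width: 15.7
t 5.45 p [ 431.8 -278.1  104.1] rot [179.5   -1.13  -9.39] F [ 0.3 -0.1 -1.6] w 15.7
need cm [0.23 0.05 0.61] turn -0.3
```

View pics/lift.png

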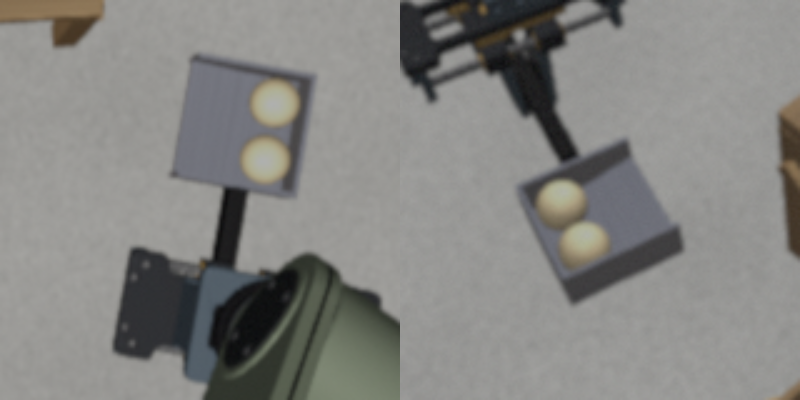

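```bash
python3 -c "
from h import *
f=grab('top');g=grab('scene')
print(tri(g,(153.6,248.4),f,(370,181.2)),tri(g,(144.8,231.6),f,(366.4,204)))"; python3 -m jog '[[[-0.1,-0.8,0],-1.3,0],[[-0.2,-1.4,0],-1.3,0],[[-0.2,-1.8,0],-1.3,0],[[-0.2,-1.8,0],-1.3,0],[[-0.1,-1.8,0],-1.3,0],[[-0.1,-1.8,0],-1.3,0],[[0,-1.8,0],-1.3,0],[[0,-1.8,0],-1.3,0]]';python3 -c "
from h import *
go(432,-35,100,4.2)"
```

```text
(array([ 592.7381871 , -327.84655809,   91.44033756]), np.float64(3.9525767226223554)) (array([ 547.10273124, -320.60866452,   90.78840745]), np.float64(5.179768965360622))
time_s: 6.65
ee_pos: [430.8, -137.2, 101.6]
ee_rot: [179.4, -0.9, 1.8]
force: [-0.4, 0.8, -2.6]
gripper_width: 15.7
t 6.65 p [ 430.8 -137.2  101.6] rot [179.45  -0.89   1.77] F [-0.4  0.8 -2.6] w 15.7
need cm [  0.43 -10.21   0.16] turn -2.4
```

```bash
python3 -m jog '[[[0,-1.8,0],-0.8,0],[[0,-1.8,0],-0.8,0],[[0,-1.8,0],-0.8,0],[[0,-1.7,0],0,0],[[0,-1.3,0],0,0],[[0,-0.9,0],0,0],[[0,-0.6,0],0,0],[[0,-0.3,0],0,0],[[0,0,0],0,0]]';python3 -c "
from h import *
go(560,-35,100,4.2)
f=grab('top');g=grab('scene')
a=cv2.resize(f['color'][100:260,160:320],(400,400));b=cv2.resize(g['color'][130:290,130:290],(400,400))
cv2.imwrite('pics/entry.png',np.hstack([a,b])[...,::-1])"
```

```text
time_s: 7.78
ee_pos: [422.9, -25.7, 101.2]
ee_rot: [179.4, -1.0, 4.8]
force: [-0.1, -0.5, -2.4]
gripper_width: 15.7
t 7.78 p [422.9 -25.7 101.2] rot [179.41  -0.95   4.8 ] F [-0.1 -0.5 -2.4] w 15.7
need cm [13.58  2.08  0.12] turn 0.6
```

View pics/entry.png

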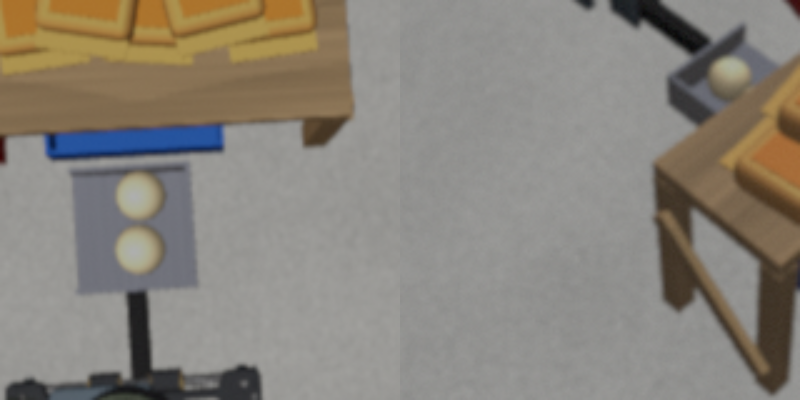

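Left view: the pan is held level in front of the shelf, right of the red box, with the pastries at mid-pan (138,195) and (138,250). Nothing is near the posts. The jog only turns about the vertical tool axis, so I can't roll the ladle. Instead I will pour by a quick reversal along the shelf, which sends the pastries over the lip ramp. First I bring the pan in, at about 107 mm height.

```bash
python3 -m jog '[[[0.5,0.2,-0.1],0.6,0],[[1,0.3,-0.1],0,0],[[1.6,0.3,-0.1],0,0],[[2,0.3,-0.1],0,0],[[2,0.3,-0.1],0,0],[[2,0.3,0],0,0],[[1.8,0.2,0],0,0],[[1.4,0.1,0],0,0],[[0.8,0,0],0,0],[[0.4,0,0],0,0]]';python3 -m jog '[[[0,0,0],0,0],[[0,0,0],0,0]]';python3 -c "
from h import *
go(560,-35,107,4.2)
g=grab('scene');f=grab('top');g=grab('scene')
b=cv2.resize(g['color'][100:260,130:343],(800,600));cv2.imwrite('pics/in.png',b[...,::-1])"
```

```text
time_s: 9.12
ee_pos: [571.7, -38.8, 108.8]
ee_rot: [179.4, -1.2, 4.0]
force: [0.4, -0.9, -2.7]
gripper_width: 15.7
time_s: 9.38
ee_pos: [571.0, -38.7, 108.7]
ee_rot: [179.4, -1.1, 4.0]
force: [-0.3, -0.2, -2.9]
gripper_width: 15.7
t 9.38 p [571.  -38.7 108.7] rot [179.38  -1.11   4.  ] F [-0.3 -0.2 -2.9] w 15.7
need cm [-1.07 -0.44  0.17] turn -0.2
```

View pics/in.png

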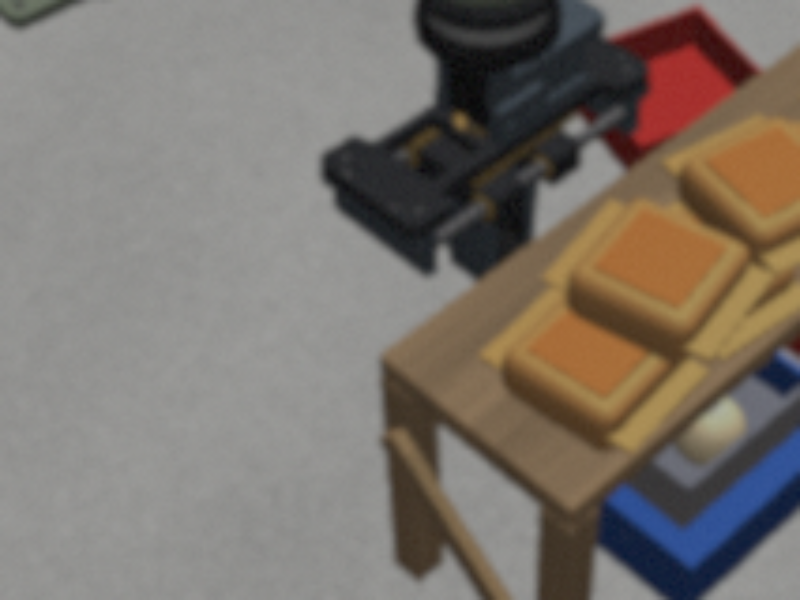

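The pan is in under the shelf, over blue, with a pastry visible at (712,430); the gripper is clear in front. Now a ramped run to the left with the speed rising steadily.

```bash
python3 -m jog '[[[-0.3,0,0],0,0],[[-0.5,0,0],0,0],[[-0.2,-0.3,0],0,0],[[0,-1,0],0,0],[[0,-2,0],0,0],[[0,-3,0],0,0],[[0,-4.1,0],0,0],[[0,-5,0],0,0],[[0,-5,0],0,0]]';python3 -c "
from h import *
go(560,-35,107,4.2)"
```

```text
time_s: 10.65
ee_pos: [546.1, 170.2, 107.1]
ee_rot: [179.5, -1.3, 3.6]
force: [0.6, 0.3, -2.0]
gripper_width: 15.7
t 10.65 p [546.1 170.2 107.1] rot [179.46  -1.26   3.63] F [ 0.6  0.3 -2. ] w 15.7
need cm [8.000e-02 2.057e+01 1.000e-02] turn -0.6
```

```bash
python3 -m jog '[[[0,6.2,0],0,0],[[0,6.2,0],0,0],[[0,6.2,0],0,0],[[0,3.5,0],0,0],[[0,1.5,0],0,0],[[0,0,0],0,0]]';python3 -c "
from h import *
go(560,-35,107,4.2)
f=grab('top');g=grab('scene')
a=cv2.resize(g['color'][130:280,270:420],(600,600));cv2.imwrite('pics/pour.png',a[...,::-1])"
```

```text
time_s: 11.4
ee_pos: [566.8, -54.2, 110.2]
ee_rot: [179.6, -1.7, 5.0]
force: [-0.3, 0.3, -2.0]
gripper_width: 15.4
t 11.4 p [566.8 -54.2 110.2] rot [179.64  -1.75   5.03] F [-0.3  0.3 -2. ] w 15.4
need cm [-0.51 -1.97  0.32] turn 0.8
```

View pics/pour.png

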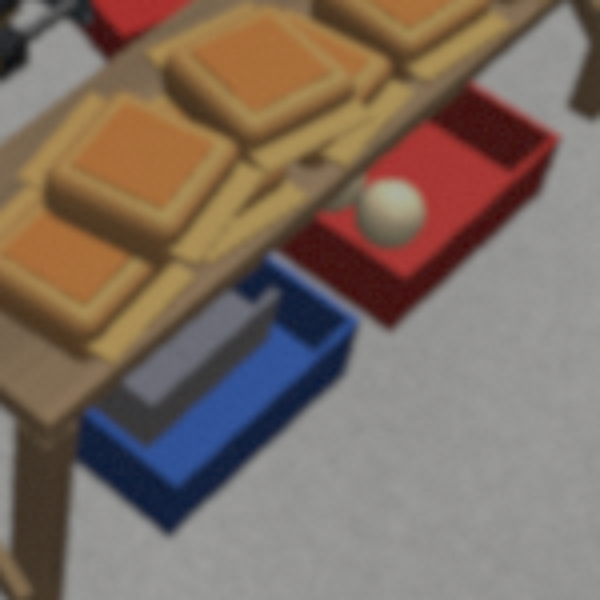

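Both pastries are in the red box, at (390,210) and half hidden at (345,195), and the pan is empty. The load also fell by about 0.8 N, which is 80 g. I withdraw straight back.

```bash
python3 -m jog '[[[-1,0,0],0,0],[[-2.5,0,0],0,0],[[-3,0,0],0,0],[[-3,0,0],0,0],[[-3,0,0],0,0],[[-3,0,0],0,0],[[-2,0,0],0,0],[[-1,0,0],0,0],[[0,0,0],0,0]]';python3 -c "
from h import *
go(390,-60,50,4.2)
f=grab('top');g=grab('scene')
a=cv2.resize(f['color'][100:300,190:390],(400,400));b=cv2.resize(g['color'][70:270,120:320],(400,400))
cv2.imwrite('pics/out.png',np.hstack([a,b])[...,::-1])"
```

```text
time_s: 12.62
ee_pos: [371.0, -62.0, 104.0]
ee_rot: [179.8, -1.6, 5.9]
force: [1.2, 0.6, -1.3]
gripper_width: 15.4
t 12.62 p [371. -62. 104.] rot [179.79  -1.58   5.89] F [ 1.2  0.6 -1.3] w 15.4
need cm [ 1.91 -0.    5.4 ] turn 1.7
```

View pics/out.png

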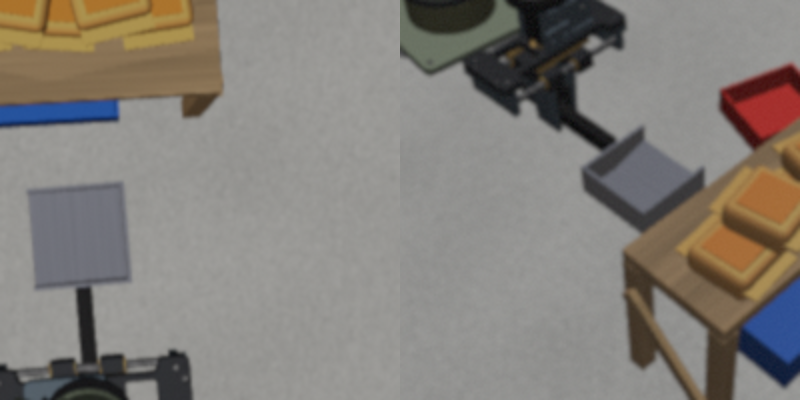

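The pan is empty and out in front of the shelf, at (80,235) in the left view, with clear table below. I lower it.

```bash
python3 -m jog '[[[0,0,1.5],0,0],[[0,0,2],0,0],[[0,0,1.5],0,0],[[0,0,0.5],0,0],[[0,0,0],0,0]]';python3 -c "
from h import *
go(371,-62,36,4.2)"
```

```text
time_s: 13.35
ee_pos: [380.4, -62.6, 48.5]
ee_rot: [179.7, -2.0, 6.0]
force: [0.2, -0.4, -1.7]
gripper_width: 15.7
t 13.35 p [380.4 -62.6  48.5] rot [179.67  -2.02   5.97] F [ 0.2 -0.4 -1.7] w 15.7
need cm [-0.93 -0.16  1.25] turn 1.8
```

```bash
for i in 1 2; do python3 -m jog '[[[0,0,0.35],0,0],[[0,0,0.1],0,0]]'|grep -E 'pos|force';done; python3 -m jog '[[[0,0,0.3],0,0]]'|grep -E 'pos|force'
```

```text
ee_pos: [381.7, -62.8, 44.6]
force: [-0.1, 0.4, -1.3]
ee_pos: [382.2, -62.9, 40.2]
force: [-0.7, -0.4, -0.9]
ee_pos: [382.5, -62.9, 37.3]
force: [0.0, -0.1, -1.4]
```

```bash
python3 -m jog '[[[0,0,0.2],0,0]]'|grep -E 'pos|force';python3 -m jog '[[[0,0,0.1],0,0]]'|grep -E 'pos|force'
```

```text
ee_pos: [382.5, -62.9, 35.1]
force: [-0.1, -0.0, -1.4]
ee_pos: [382.4, -62.9, 33.9]
force: [-1.4, -1.1, 4.0]
```

Contact with the table shows as +4 N. I release, then rise.

```bash
python3 -m jog '[[[0,0,0],0,0.3],[[0,0,0],0,0.7],[[0,0,0],0,0.7],[[0,0,0],0,0.7]]'|grep -E 'pos|force|width';python3 -m jog '[[[0,0,-1],0,0.7],[[0,0,-2],0,0.7],[[0,0,-4],0,0.7],[[0,0,-5],0,0.7],[[0,0,-4],0,0.7],[[0,0,-1],0,0.7],[[0,0,0],0,0.7]]';python3 -c "
from h import *
f=grab('top');g=grab('scene')
a=cv2.resize(f['color'][100:300,190:390],(400,400));b=cv2.resize(g['color'][70:270,210:410],(400,400))
cv2.imwrite('pics/end.png',np.hstack([a,b])[...,::-1])
cv2.imwrite('pics/end2.png',g['color'][...,::-1])"
```

```text
ee_pos: [383.5, -63.1, 34.4]
force: [0.2, -0.3, -1.0]
gripper_width: 52.7
time_s: 15.6
ee_pos: [375.3, -62.4, 212.3]
ee_rot: [179.5, -2.5, 6.0]
force: [-0.3, -0.2, -1.1]
gripper_width: 63.7
```

View pics/end2.png

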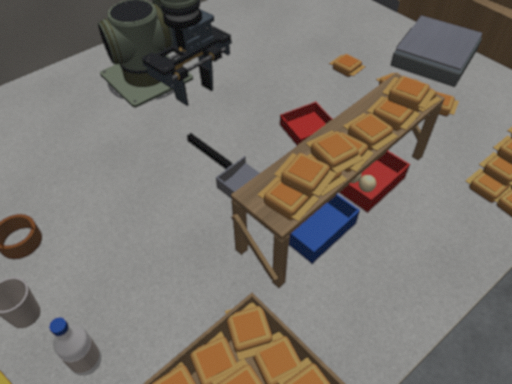

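The ladle lies flat on the table at (190,137)–(260,190), the gripper is clear, and one pastry shows in the red box at (368,183). I check the hidden one and the handle level by numbers.

```bash
python3 - <<'E'
from h import *
g=grab('scene');f=grab('top')
c=g['color'][170:205,335:395].astype(int); hsv=cv2.cvtColor(g['color'],cv2.COLOR_RGB2HSV)[170:205,335:395]
m=((hsv[...,1]<130)&(hsv[...,2]>110)&(c[...,0]-c[...,2]>15)).astype(np.uint8)
for r in m: print(''.join('.#'[x] for x in r))
p=np.array([690,188]);
for u,v in((368,183),): 
    w=plane(g,u,v,24)[:2]-p; t=np.radians(4.2); print('ball in box',[w@[np.cos(t),np.sin(t)],w@[-np.sin(t),np.cos(t)]])
hs=cv2.cvtColor(f['color'],cv2.COLOR_RGB2HSV)
L={}
for n,q,(x0,y0,x1,y1) in(('s',g,(180,125,240,170)),('t',f,(215,240,250,340))):
    k=(q['color'][y0:y1,x0:x1].max(2)<50).astype(np.uint8); cs=max(cv2.findContours(k,0,1)[0],key=cv2.contourArea)
    b=cv2.boxPoints(cv2.minAreaRect(cs))+[x0,y0]; print(n,b.round(1).tolist())
E
```

```text
#########........#######....................................
####..###.......#######.....................................
##....#####...########......................................
#.....###############.....#.................................
#.....#############......##......#..........................
.....##############.....###.#########.......................
.....############......################.....................
....############.......##########..#####....................
...############..........########...####....................
.#############...........################...................
#############.............###############...................
###########...........#...###############...................
##########................###############...................
#########.................###############...................
########...................##############...................
#######.....................#############...................
#####........................############...................
####...........................######.##....................
##
[... 546 characters left out ...]

............................................................
............................................................
............................................................
............................................................
............................................................
............................................................
............................................................
............................................................
ball in box [np.float64(26.623152866201615), np.float64(-26.124710798910343)]
s [[185.9, 138.9], [190.0, 133.3], [230.7, 163.0], [226.7, 168.6]]
t [[215.0, 312.0], [249.0, 312.0], [249.0, 339.0], [215.0, 339.0]]
```

```bash
python3 - <<'E'
from h import *
g=grab('scene')['color']
a=cv2.resize(g[140:220,320:420],(500,400),interpolation=2);b=cv2.resize(g[120:220,180:280],(300,300),interpolation=2)
c=np.zeros((400,800,3),np.uint8);c[:,:500]=a;c[:300,500:]=b
cv2.imwrite('pics/fin.png',c[...,::-1])
E
```

```text
(no output)
```

View pics/fin.png

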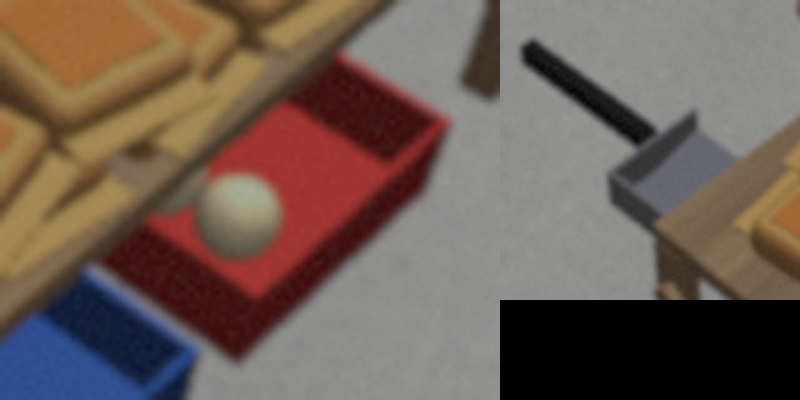

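Red box: one pastry at (240,215), the second just behind it at (185,195), lying on the floor. The ladle stands level and empty on the table. Handing in.

```bash
python3 -c "
from workcell import job_done; print(job_done())"
```

```text
the job is handed in; nothing more can be done
None
```

I handed the job in at about 16 s of robot time. Both pastries are in the red box under the shelf, and the ladle is back on the table, right side up and released. `job_done()` gives no verdict, so this rests on my own checks.

**Pour:** The moves only turn about the vertical tool axis, so I could not roll the ladle by 40°. Instead I brought the pan in under the shelf and ran it to the left. A sharp reversal over the red box sent both pastries over the lip ramp. Then I withdrew, lowered the ladle until the table pushed back, and let go.

**Last checks:**
- **First pastry:** it lies at about (27, -26) mm in the red box frame, well inside the outline.
- **Second pastry:** it is partly hidden by the shelf edge. It shows on the box floor just behind the first, but I could not measure its position.
- **Pan:** the pictures show it empty, and the load fell by about 0.8 N, which matches two 40 g pastries.
- **Ladle:** it was let go with the TCP at z of about 34 mm and looks flat. My final numeric check of the handle's level failed because the top-view mask found no handle, so flatness rests on the picture and the release height.
- **Shelf and gripper:** I saw no contact with the shelf in the pictures or the force readings, and the gripper is clear at about 212 mm.

**Drift:** The tool tilted by up to about 2.5° and wandered a few millimetres while moving. One pose before the grasp was off by about 10 mm, and I corrected it before closing.

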